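# Reset the temperature controller with its sunken key

## Task

Reset the alarm on the white temperature controller: with a fingertip, push the black sliding guard by its yellow ridge off the green key's well until it is fully home over the red key's well. Then reach down into the uncovered well, press the sunken green key fully down, keep it down for about two seconds, and let it spring back. Pick nothing up, never press the red key, and leave the controller and the small things beside it where they stand.

Things in the scene. Friction and masses are not known exactly. Their poses are not given: they have to be found in the camera images.
- controller: White bench controller, 120 (x) x 170 (y) x 46 mm high, 1.5 kg, loose on the desk. Origin: centre of its underside; z up, -x its front, y to its left. In its top two wells centred at x = -14 mm, y = +35 mm (green key) and y = -35 mm (red key). Rails at x = -41 and +13 mm and stops at y = +-73 mm rise 6 mm above its top; a display bezel at x = +22 to +58 mm rises 13 mm, its lamp 18 mm.
- green_well (a point): Centre of the mouth of the left (+y) well, level with the controller's top face, 46 mm above its underside; axes as the controller's. The well is rectangular, 36 mm (x) x 54 mm (y), 22 mm deep; the other well is alike.
- green_key_face (a point): Centre of the top face of the round green key, 22 mm across, in the middle of the left well, 13 mm below the controller's top face; it travels 5 mm straight down. The spring takes 1.2 N to start it and about 4.3 N to hold it fully down; there it stops hard. It springs back by itself.
- red_key_face (a point): Centre of the top face of the red key, alike, in the right (-y) well. Must not be pressed.
- guard_ridge (a point): Middle of the top edge of the yellow ridge on the sliding guard, 20 mm above the controller's top face. The ridge is 36 mm (x) x 6 mm (y), 15 mm high, across the middle of the black plate, 46 mm (x) x 64 mm (y) x 3 mm, whose top lies 4 mm above the controller's top face. The guard slides along the controller's y only.
- guard (a joint): Position of the guard in m: 0 = fully over the green key (+y end), 0.070 = fully over the red key (-y end, stop). Starts between 0 and 0.012. Friction about 1.2 N; it stays where it is left.
- green_key (a joint): Depth of the green key in m: 0 = up, 0.005 = fully down.
- red_key (a joint): Depth of the red key in m: 0 = up, 0.005 = fully down.
- dish: Clear glass petri dish, 64 mm across, 17 mm high, loose, to the right (-y) of the controller. Origin: centre of its underside. Bystander.
- vial: Small white bottle with a blue cap, 26 mm across, 58 mm high, loose, to the left (+y) of the controller. Origin: centre of its underside. Bystander.
- stopper: Black rubber stopper, 26 mm across, 27 mm high, loose, to the left (+y) of the controller. Origin: centre of its underside. Bystander.

How it is judged:
By the outcome, as a careful person would: the job done as asked, in the order asked, and still so for the second after the job is handed in, with the robot touching nothing.
It also fails if it takes over 42 s, if anything falls off the work surface, if the arm or the gripper's body presses on something with over 40 N, if the wrist force passes 120 N, or if a joint passes its speed limit or range.

## Robot

A 6-joint arm with a two-finger parallel gripper is mounted at the origin on a cart in front of the work surface, level with it; the furniture and walls round the work are solid. World frame = base frame: x ahead of the robot, y to its left, z up, the work surface at z = 0. Lengths are in m, angles in rad, forces in N, time in s.
With the tool pointing down it reaches from about 0.4 to 0.825 m from the base axis. Payload 7 kg.
Tool frame: the origin (TCP) lies midway between the tips of the shut fingers; the grasp point (between the pads) lies arm.hold_point_z behind it (arm.hold_point_z is the distance from the TCP to the grasp point, in m); z points along the fingers, y is the line along which they close (so a half turn about z gives the same grasp; the last joint's range is limited). The gripper opens to 88 mm and grips with 3 to 60 N. Pads are 19 mm wide; open, the fingers measure 130 mm over their backs; the gripper's body (78 mm by 193 mm) begins 47 mm behind the grasp point.
Start: joints at [-0.854, 0.359, 0.012, 0, -1.224, -0.288], TCP at [0.281, -0.614, 0.227] pointing down, gripper open.
Joint ranges: [-3.07, 3.07], [-1.43, 2.12], [-1.02, 1.25], [-3.03, 1.67], [-3.05, -0], [-3.03, 3.03]. Speed limits (rad/s): [2.39, 2.39, 3.01, 3.14, 3.14, 3.14].

## Interface

Orientations are given as [roll, pitch, yaw] about the fixed x, y, z axes, in that order (R = Rz(yaw) Ry(pitch) Rx(roll)).
In Python, from station import arm gives the robot as it stands.
- The arm moves only by the shell command python3 -m crank 'ROWS' [OPENING] [FORCE]. ROWS is JSON, a list that holds one entry, the list of rows, each a list of 4 numbers: the shift along the tool's x, y, z in units of 25 mm (1.0 is 25 mm), then the turn about the tool's z in units of 5 degrees (1.0 is 5 degrees). A call has 1 to 12 rows; each row is the pose to reach, as a shift and turn from the pose commanded when the call began, along the tool's axes at that moment; what a row does not reach only later rows make up. A row lasts 1/8 s, in which the tool goes at most 62.5 mm and 10.7 degrees, less where a joint would pass 70% of its speed; a pose out of reach is approached as far as the arm can. A call with a gripper value outside its range is refused whole. OPENING is the closure, from 0 (fully open) to 1 (shut), set as the call begins (- or left out, the last holds). The fingers move at their own pace and stop on an object; FORCE is the grip in N (left out, the last holds). Time passes only in rows, so rows that repeat a pose let the fingers close. It gives the time, the measured TCP pose, the force, the opening and the grip force at its end, in the units of the state.
- arm.get_state(): the state, without advancing time (a new reading comes with each control period).
- arm.grab_frame(name): name is "side" or "top"; returns (picture, depth): 420x560x3 uint8, red, green, blue; 420x560 float32, m along the optical axis (not along the pixel's ray), 0 where there is no reading.
- arm.get_calibration(name): a dict with "mtx" (3x3 intrinsics, pixels), "k1" (the pictures are not rectified: a ray, as slopes to the right and down, at radius r is drawn at 1 + k1 r^2 times it, then the intrinsics apply), "R" (3x3) and "t" (3): a world point X has camera coordinates R X + t. Camera axes: x right, y down, z forward; pixel columns grow to the right and rows downward; lengths in m; the calibration is good to about 2 mm. A picture is of the moment at which its call begins. get_calibration takes no time and is no camera call.
- arm.job_done(): hands the job in; it is judged then, once.
Trained networks look in the newest picture that a camera, given by its name, has taken for a name from the list of things; names that differ only in an ending like _2 or _b are one class to them, and where a whole thing is asked for, a point or a joint stands for the part that bears it (a point fixed in the world has none). Each returns a list of dicts, best first, with "score" (0 to 1); they miss things now and then, are a little off and sometimes report something else, mostly with a low value. They report only what shows in the picture. A call takes as long as a camera call.
- arm.recognise(thing, camera): "extent" ([left, top, width, height] in pixels, round what is visible of it).
- arm.trace(thing, camera): "mask" (420x560 bool, what is visible of it) and "extent" ([left, top, width, height] in pixels, round what is visible of it).
The state is a dict: "t": time; "q": joint angles; "qd": joint speeds; "joint_efforts": joint torques, N m; "eef_pos": TCP position; "ee_rot": TCP orientation; "force": force on the tool from outside, world axes, zero at the start; "moment": the same for the moment, N m; "width": finger opening in m; "gripper_force": force on a finger pad.
Only numpy, scipy, OpenCV 4.12 (cv2) and the standard library are available. Lean on these libraries where they do the work, as an engineer would, in place of code of your own. Each camera call takes 0.05 s, during which the arm holds its last target. There are 200 camera calls.

## Working session

There is one attempt and no reset: what is moved stays moved. The work goes in short steps, Python scripts to look and compute and a shell command to move; the robot and the scene stay as the last step left them, time stands still between calls to the robot, and variables do not carry over. Pictures are saved under pics/ and viewed, at most 10 in all, crops included, and the job is handed in when it is done.

```bash
mkdir -p pics; cat > h.py <<'E'
import numpy as np, cv2
from station import arm
def cal(n):
    c=arm.get_calibration(n); return [np.array(c[k],float) if k!='k1' else c[k] for k in('mtx','k1','R','t')]
def rays(n,uv):
    K,k1,R,t=cal(n); d=np.array([k1,0,0,0,0.])
    return cv2.undistortPoints(np.array(uv,float).reshape(-1,1,2),K,d).reshape(-1,2)
def onplane(n,uv,z):
    K,k1,R,t=cal(n); s=rays(n,uv); d=np.c_[s,np.ones(len(s))]@R; o=-R.T@t
    return o+d*((z-o[2])/d[:,2])[:,None]
def pts(n,uv,dep):
    K,k1,R,t=cal(n); s=rays(n,uv); return (np.c_[s,np.ones(len(s))]*np.array(dep)[:,None]-t)@R
def proj(n,X):
    K,k1,R,t=cal(n); return cv2.projectPoints(np.array(X,float).reshape(-1,3),cv2.Rodrigues(R)[0],t,K,np.array([k1,0,0,0,0.]))[0].reshape(-1,2)
E
python3 - <<'E'
from h import *
print(arm.get_state(), arm.hold_point_z)
for n in('top','side'):
    p,d=arm.grab_frame(n); cv2.imwrite(f'pics/{n}0.png',p[:,:,::-1]); np.save(n+'d.npy',d)
    K,k1,R,t=cal(n); print(n,'cam at',-R.T@t,K[0,0],R[2])
    for th in('controller','guard_ridge','guard','green_well','green_key_face','red_key_face','dish','vial','stopper'):
        try:
            r=arm.trace(th,n)
            for q in r[:2]:
                m=q['mask']&(d>0); v,u=np.nonzero(m); P=pts(n,np.c_[u,v],d[m])
                print(th,round(q['score'],2),q['extent'],np.median(P,0).round(3),np.percentile(P,[2,98],axis=0).round(3).tolist())
        except Exception as e: print(th,e)
E
```

```text
{'t': 0.0, 'q': array([-8.53907388e-01,  3.59375611e-01,  1.10576106e-02, -3.40158998e-04,
       -1.22408151e+00, -2.88070747e-01]), 'qd': array([ 0.00147801,  0.00084329, -0.00038955,  0.00139627, -0.00068137,
        0.00023469]), 'joint_efforts': array([ 2.41201858e-03, -5.82713914e+01,  2.93052810e+01,  6.99740499e+00,
        6.75927935e-03, -1.61017288e-04]), 'eef_pos': array([ 0.28041691, -0.61346453,  0.22563123]), 'ee_rot': array([ 3.13996468e+00, -1.48917381e-04, -2.71289019e+00]), 'force': array([-0.20622836,  0.46930749,  1.00666844]), 'moment': array([-0.03615835,  0.00367757, -0.01564923]), 'gripper_force': 0.0, 'width': 0.08780856463814424} 0.0188
top cam at [ 0.3583307  -0.25929217  0.90664894] 496.490832134061 [ 0.08336747 -0.02806308 -0.99612365]
controller 0.75 [206.6, 164.7, 109.0, 89.7] [ 0.424 -0.236  0.049] [[0.358, -0.32, 0.023], [0.488, -0.154, 0.063]]
guard_ridge 0.79 [227.7, 203.5, 40.9, 36.6] [ 0.404 -0.215  0.051] [[0.38, -0.245, 0.047], [0.429, -0.183, 0.067]]
guard 0.72 [230.2, 202.0, 39.9, 35.9] [ 0.404 -0.215  0.051] [[0.38, -0.245, 0.047], [0.43, -0
[... 1226 characters left out ...]
 [0.487, -0.143, 0.061]]
green_key_face 0.42 [279.6, 269.3, 13.0, 2.8] [ 0.4   -0.198  0.03 ] [[0.391, -0.205, 0.025], [0.412, -0.179, 0.049]]
red_key_face 0.43 [272.0, 228.0, 13.4, 10.0] [ 0.42  -0.274  0.032] [[0.409, -0.287, 0.023], [0.432, -0.257, 0.041]]
dish 0.74 [236.8, 183.3, 33.9, 24.3] [ 0.476 -0.387  0.017] [[0.448, -0.423, 0.003], [0.505, -0.362, 0.019]]
vial 0.89 [262.9, 315.2, 21.5, 44.3] [ 0.406 -0.068  0.037] [[0.394, -0.081, 0.001], [0.418, -0.063, 0.059]]
vial 0.53 [230.0, 206.6, 91.2, 104.3] [ 0.42  -0.201  0.046] [[0.352, -0.314, 0.003], [0.488, -0.143, 0.061]]
stopper 0.92 [303.7, 315.5, 19.4, 23.7] [ 0.36  -0.104  0.026] [[0.348, -0.122, -0.001], [0.371, -0.098, 0.029]]
```

View images.

```bash
python3 - <<'E'
from h import *
for n in('top','side'):
    p,d=arm.grab_frame(n); r=arm.trace('controller',n)[0]
    m=(r['mask']&(d>0)); v,u=np.nonzero(m); P=pts(n,np.c_[u,v],d[m]); P=P[P[:,2]>.04]
    print(n,cv2.minAreaRect((P[:,:2]*1000).astype(np.float32)))
    r=arm.trace('guard',n)[0]; m=(r['mask']&(d>0)); v,u=np.nonzero(m); P=pts(n,np.c_[u,v],d[m]); Q=P[P[:,2]>.058]
    print('ridge',len(Q),Q.mean(0),cv2.minAreaRect((Q[:,:2]*1000).astype(np.float32)),'plate',cv2.minAreaRect((P[P[:,2]>.042][:,:2]*1000).astype(np.float32)))
a=cv2.imread('pics/top0.png')[140:290,140:380];b=cv2.imread('pics/side0.png')[170:370,200:360]
cv2.imwrite('pics/a.png',np.hstack([cv2.resize(a,(480,300)),cv2.resize(b,(240,300))]))
E
```

```text
top ((424.9091796875, -236.77911376953125), (120.41744995117188, 170.5718994140625), 14.7573823928833)
ridge 76 [ 0.40425888 -0.21452539  0.0658675 ] ((404.4133605957031, -214.28858947753906), (34.39992904663086, 6.130098819732666), 14.618926048278809) plate ((405.0706481933594, -214.2064208984375), (47.02631378173828, 64.65675354003906), 15.138704299926758)
side ((424.38201904296875, -238.23104858398438), (120.37007141113281, 174.29090881347656), 14.749126434326172)Traceback (most recent call last):
  File "<stdin>", line 6, in <module>
IndexError: list index out of range
```

View pics/top0.png

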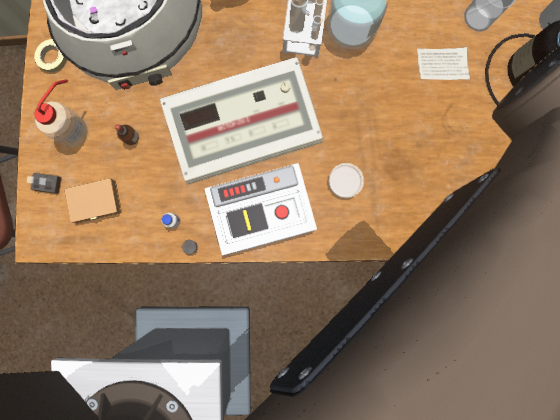

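The picture shows the controller around (260,209), the guard with its yellow ridge at (247,220), and the red key at (282,212). The vial is at (169,221), the stopper at (190,247) and the dish at (346,181). The fitted pose is centre (0.425,-0.237) with yaw 14.7°, and the guard is at about 8 mm.

```bash
cat >> h.py <<'E'
C=np.array([.4249,-.2370]); A=np.radians(14.7)
def loc(p): c,s=np.cos(A),np.sin(A); d=np.array(p[:2])-C; return np.array([c*d[0]+s*d[1],-s*d[0]+c*d[1]])*1000
def wor(l): c,s=np.cos(A),np.sin(A); l=np.array(l)/1000; return C+[c*l[0]-s*l[1],s*l[0]+c*l[1]]
E
python3 -m crank '[[[-0.6,0.8,0,0.2],[-1.8,2.2,0,0.6],[-3.2,3.9,0,1],[-4.6,5.7,0,1.4],[-6.0,7.5,0,1.8],[-7.4,9.2,0,2],[-8.7,10.9,0,2],[-9.9,12.4,0,2],[-10.8,13.5,0,2],[-11.45,14.25,0,2],[-11.45,14.25,0,2],[-11.45,14.25,0,2]]]' 1 10
python3 - <<'E'
from h import *
s=arm.get_state(); print(loc(s['eef_pos']),s['eef_pos'],np.degrees(s['ee_rot']),s['force'],s['width'])
E
```

```text
t: 2.8
eef_pos: [0.3928, -0.171, 0.2267]
ee_rot: [-3.141, 0.0, -2.887]
force: [-0.3, -0.2, 0.4]
width: 0.0003
gripper_force: 0.0
[-14.28239931  72.00082883] [ 0.39281431 -0.17098019  0.22666445] [-1.79994247e+02  9.56083932e-03 -1.65401438e+02] [-0.27759881 -0.18875967  0.37574269] 0.0003469069007873383
```

```bash
python3 -m crank '[[[0,0,0.8,0],[0,0,2.2,0],[0,0,3.6,0],[0,0,4.7,0],[0,0,5.4,0],[0,0,5.6,0],[0,0,5.6,0]]]'
python3 - <<'E'
from h import *
s=arm.get_state(); print(loc(s['eef_pos']),s['eef_pos'],s['force'])
t,_=arm.grab_frame('top');b,_=arm.grab_frame('side')
cv2.imwrite('pics/b.png',np.hstack([cv2.resize(t[130:290,150:350],(400,320)),cv2.resize(b[150:350,180:380],(400,400))[40:360]])[:,:,::-1])
E
```

```text
t: 3.68
eef_pos: [0.3928, -0.1714, 0.0867]
ee_rot: [-3.142, -0.0, -2.888]
force: [0.1, 0.5, 0.1]
width: 0.0008
gripper_force: 0.0
[-14.36661791  71.6382915 ] [ 0.39282485 -0.17135223  0.08668342] [0.13617716 0.48778035 0.14714433]
```

View pics/b.png

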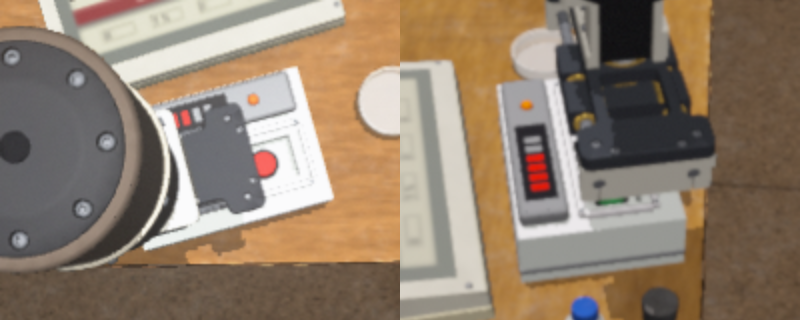

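```bash
python3 -m crank '[[[0,0,0.4,0],[0,0,0.9,0],[0,0,1.2,0],[0,-0.3,1.2,0],[0,-0.6,1.2,0],[0,-0.9,1.2,0],[0,-1.1,1.2,0],[0,-1.3,1.2,0],[0,-1.5,1.2,0],[0,-1.5,1.2,0]]]'
python3 - <<'E'
from h import *
s=arm.get_state(); print(loc(s['eef_pos']),s['eef_pos'],s['force'])
t,d=arm.grab_frame('top');b,d2=arm.grab_frame('side')
for n in('top','side'):
  for r in arm.recognise('guard_ridge',n)[:2]:print(n,r)
cv2.imwrite('pics/c.png',np.hstack([cv2.resize(t[130:290,150:350],(400,320)),cv2.resize(b[150:350,180:380],(400,400))[40:360]])[:,:,::-1])
E
```

```text
t: 5.03
eef_pos: [0.4023, -0.2075, 0.0565]
ee_rot: [-3.142, -0.0, -2.888]
force: [0.2, -0.0, 0.3]
width: 0.0005
gripper_force: 0.0
[-14.41317806  34.30571631] [ 0.40225325 -0.20747465  0.05653087] [ 0.22140503 -0.01426069  0.33417405]
```

View pics/c.png

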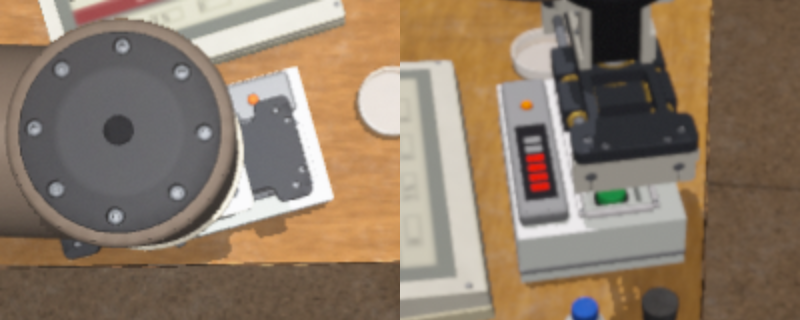

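```bash
python3 -m crank '[[[0,-0.25,0,0],[0,-0.5,0,0],[0,-0.75,0,0],[0,-1.0,0,0],[0,-1.2,0,0],[0,-1.4,0,0]]]'
python3 - <<'E'
from h import *
s=arm.get_state(); print(loc(s['eef_pos']),s['eef_pos'],s['force'])
t,d=arm.grab_frame('top');b,d=arm.grab_frame('side')
for th in('controller','green_key_face','guard'):
  for r in arm.trace(th,'side')[:1]:
    m=(r['mask']&(d>0)); v,u=np.nonzero(m); P=pts('side',np.c_[u,v],d[m]); L=np.array([loc(p) for p in P]); print(th,r['score'],np.median(L,0),np.percentile(L,[3,97],axis=0).tolist())
cv2.imwrite('pics/d.png',np.hstack([cv2.resize(t[130:290,150:350],(400,320)),cv2.resize(b[150:350,180:380],(400,400))[40:360]])[:,:,::-1])
E
```

```text
t: 5.98
eef_pos: [0.4111, -0.2414, 0.0565]
ee_rot: [3.142, -0.0, -2.888]
force: [-0.9, 1.3, 0.5]
width: 0.0006
gripper_force: 0.7
[-14.45178919  -0.75793203] [ 0.41111358 -0.24140038  0.05651292] [-0.94666886  1.25382982  0.50850916]
controller 0.58 [14.68295597 56.50508793] [[-56.19819217543944, -59.94677015280416], [57.84547483137973, 84.98503563359246]]
green_key_face 0.72 [-13.75771375  37.39499982] [[-26.003571852076856, 25.108196535359827], [-2.911964914898184, 61.925850625479214]]
guard 0.61 [ 24.81193757 167.86531317] [[12.20293472141661, 152.49856724030113], [36.14846293524994, 172.9814418405249]]
```

View pics/d.png

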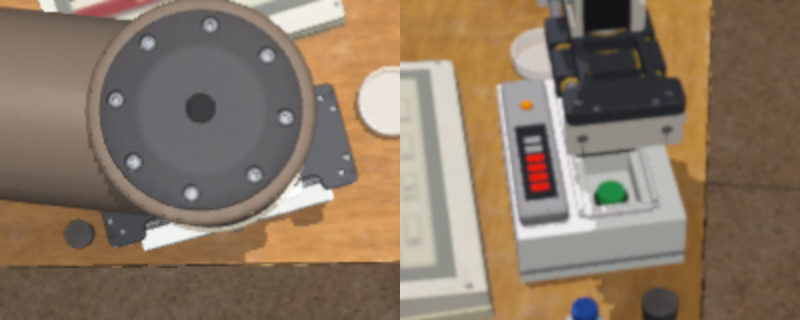

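```bash
python3 -m crank '[[[0,-0.12,0,0],[0,-0.24,0,0],[0,-0.32,0,0],[0,-0.32,0,0]]]'; python3 -m crank '[[[0,-0.05,0,0],[0,-0.08,0,0],[0,-0.08,0,0]]]'
python3 -c "
from h import *
s=arm.get_state(); print(loc(s['eef_pos']),s['force'])"
```

```text
t: 6.72
eef_pos: [0.4132, -0.249, 0.0566]
ee_rot: [-3.141, 0.0, -2.887]
force: [-0.3, 0.3, -0.5]
width: 0.0003
gripper_force: 0.0
t: 7.1
eef_pos: [0.4137, -0.2508, 0.0566]
ee_rot: [-3.142, 0.0, -2.887]
force: [0.2, -0.2, -0.5]
width: 0.0002
gripper_force: 0.2
[-14.36585252 -10.45012138] [ 0.15092014 -0.15536854 -0.48058421]
```

```bash
for i in 1 2; do python3 -m crank '[[[0,-0.06,0,0],[0,-0.08,0,0]]]' | grep -E 'pos|force:'; done; python3 - <<'E'
from h import *
b,d=arm.grab_frame('side')
cv2.imwrite('pics/e.png',cv2.resize(b[190:320,220:360],(560,520),interpolation=cv2.INTER_CUBIC)[:,:,::-1])
K=proj('side',[[*wor((-14,y)),.050] for y in(-3,0,5)]);print((K-[220,190])*4)
E
```

```text
eef_pos: [0.4141, -0.2527, 0.0566]
force: [0.0, 1.0, -0.4]
gripper_force: 0.6
eef_pos: [0.4147, -0.2547, 0.0566]
force: [0.6, 1.9, 0.8]
gripper_force: 0.6
[[243.71828415 196.27771361]
 [244.96711242 201.54939515]
 [247.06386827 210.40054148]]
```

View pics/e.png

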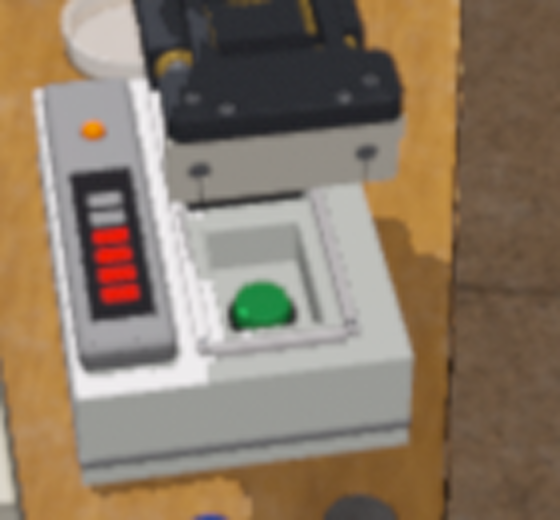

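The guard's rear edge shows at about row 205, around local y = 2 mm. It should end at -3 mm, so a few millimetres remain.

```bash
for i in 1 2; do python3 -m crank '[[[0,-0.05,0,0],[0,-0.08,0,0]]]' | grep -E 'pos|force:'; done
```

```text
eef_pos: [0.4151, -0.2566, 0.0566]
force: [0.6, 1.4, 0.7]
gripper_force: 0.6
eef_pos: [0.4153, -0.2578, 0.0565]
force: [-0.6, 8.0, 3.7]
gripper_force: 3.9
```

```bash
python3 -m crank '[[[0,0.2,0,0],[0,0.8,-0.4,0],[0,1.6,-1.2,0],[0,2.4,-2,0],[0,3.4,-2.8,0],[0,4.6,-3.6,0],[0,5.8,-4,0],[0,7,-4,0],[0,8,-4,0],[0,8,-4,0],[0,8,-4,0]]]'
python3 - <<'E'
from h import *
s=arm.get_state(); print(loc(s['eef_pos']),s['eef_pos'],s['force'])
for n in('top','side'):
    p,d=arm.grab_frame(n); 
    for th in('controller','guard_ridge','red_key_face','green_key_face'):
      for r in arm.trace(th,n)[:1]:
        m=(r['mask']&(d>0)); v,u=np.nonzero(m); P=pts(n,np.c_[u,v],d[m]); Q=P[P[:,2]>.042] if th=='controller' else P
        if len(Q)>5: print(n,th,round(r['score'],2),cv2.minAreaRect((Q[:,:2]*1000).astype(np.float32)),loc(np.median(P,0)))
        if th=='guard_ridge' :
          Q=P[P[:,2]>.058]; print('ridge',len(Q), [loc(q).round(1) for q in [Q.mean(0)]])
    cv2.imwrite(f'pics/f_{n}.png',cv2.resize(p[130:310,180:360],(540,540))[:,:,::-1])
E
```

```text
t: 9.52
eef_pos: [0.3652, -0.0647, 0.157]
ee_rot: [-3.142, 0.001, -2.886]
force: [-0.0, -0.3, -0.3]
width: 0.0006
gripper_force: 0.0
[-13.98968941 181.76112431] [ 0.3652449  -0.06473832  0.15696415] [-0.0249761  -0.34460507 -0.30961037]
top controller 0.68 ((424.94451904296875, -237.5341033935547), (120.49272155761719, 170.56930541992188), 14.929755210876465) [-1.36639581 -0.40149229]
top guard_ridge 0.7 ((420.47589111328125, -276.0690612792969), (48.94556427001953, 67.46739196777344), 15.972492218017578) [-13.8292786  -36.42595231]
ridge 75 [array([-14. , -35.6])]
top red_key_face 0.17 ((401.27789306640625, -207.10177612304688), (24.92731285095215, 26.68718719482422), 89.4466323852539) [-14.88557926  34.3727451 ]
top green_key_face 0.5 ((401.2276916503906, -207.08450317382812), (24.881847381591797, 23.09815788269043), 89.05960845947266) [-14.88154617  34.38811832]
side controller 0.82 ((427.18756103515625, -142.63568115234375), (65.46246337890625, 356.64404296875), 14.870473861694336) [30.73529625 37.08239555]
side guard_ridge 0.65 ((417.63568115234375, -174.51951599121094), (13.520015716552734, 260.03179931640625), 10.39127254486084) [  2.8634769 -29.5233114]
ridge 17 [array([ 9.5, 40.5])]
side red_key_face 0.7 ((407.19757080078125, -73.22241973876953), (22.27053451538086, 26.32551383972168), 84.40143585205078) [ 24.74675549 167.91885461]
side green_key_face 0.38 ((359.5179748535156, -121.69668579101562), (25.676633834838867, 49.78865051269531), 2.6949267387390137) [-29.44186074 144.92735576]
```

View pics/f_side.png

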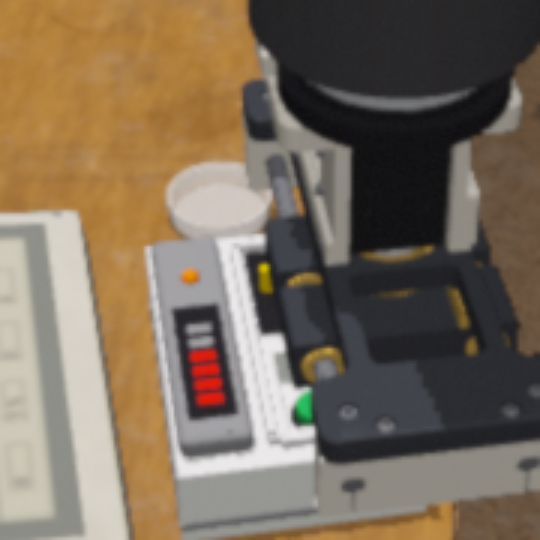

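The side view shows the guard away from the green well, with the yellow ridge at (265,278). The top depth puts the ridge at local y = -35.6 mm, so the guard is home. The controller has moved less than 1 mm. Next I go over the green well.

```bash
python3 -m crank '[[[0,-0.6,0,0],[0,-1.8,0,0],[0,-3.2,0,0],[0,-4.5,0,0],[0,-5.4,0.4,0],[0,-5.88,1.2,0],[0,-5.88,2.2,0],[0,-5.88,3.1,0],[0,-5.88,3.7,0],[0,-5.88,3.88,0],[0,-5.88,3.88,0]]]'
python3 -c "
from h import *
s=arm.get_state(); print(loc(s['eef_pos']),s['eef_pos'],s['force'])"
```

```text
t: 11.4
eef_pos: [0.4024, -0.2072, 0.0596]
ee_rot: [3.142, -0.0, -2.887]
force: [0.1, -0.7, 0.3]
width: 0.0004
gripper_force: 0.0
[-14.25135071  34.51569554] [ 0.4023565  -0.20723047  0.05960446] [ 0.05463405 -0.72021351  0.27359811]
```

```bash
python3 -m crank '[[[0,0,0.3,0],[0,0,0.6,0],[0,0,0.85,0],[0,0,0.94,0],[0,0,0.94,0]]]' | grep -E 'pos|force:'; python3 -m crank '[[[0,0,0.1,0],[0,0,0.2,0],[0,0,0.28,0],[0,0,0.28,0]]]'
```

```text
eef_pos: [0.4021, -0.2072, 0.0359]
force: [-0.4, 0.4, -0.6]
gripper_force: 0.0
t: 12.52
eef_pos: [0.4025, -0.2072, 0.0291]
ee_rot: [-3.141, 0.0, -2.887]
force: [-0.4, 0.2, 3.5]
width: 0.0006
gripper_force: 1.7
```

```bash
python3 -m crank '[[[0,0,0.05,0],[0,0,0.08,0],[0,0,0.08,0]]]' | grep -E 't:|pos|force:'
```

```text
t: 12.9
eef_pos: [0.4026, -0.2072, 0.028]
ee_rot: [-3.141, 0.001, -2.887]
force: [-2.9, 2.4, 16.4]
gripper_force: 8.4
```

```bash
python3 -m crank '[[[0,0,0,0],[0,0,0,0],[0,0,0,0],[0,0,0,0],[0,0,0,0],[0,0,0,0],[0,0,0,0],[0,0,0,0],[0,0,0,0],[0,0,0,0],[0,0,0,0],[0,0,0,0]]]' | grep -E 't:|pos|force:'; python3 -m crank '[[[0,0,0,0],[0,0,0,0],[0,0,-0.3,0],[0,0,-0.8,0],[0,0,-1.8,0],[0,0,-3,0],[0,0,-4.4,0],[0,0.8,-5.4,0],[0,2.4,-6,0],[0,4.2,-6,0],[0,6,-6,0],[0,6,-6,0]]]' | grep -E 't:|pos|force:'
python3 - <<'E'
from h import *
for n in('top','side'):
    p,d=arm.grab_frame(n); 
    for th in('controller','guard_ridge','green_key_face','dish','vial','stopper'):
      for r in arm.trace(th,n)[:1]:
        m=(r['mask']&(d>0)); v,u=np.nonzero(m); P=pts(n,np.c_[u,v],d[m]); Q=P[P[:,2]>.042] if th=='controller' else P
        print(n,th,round(r['score'],2),np.median(P,0).round(4),cv2.minAreaRect((Q[:,:2]*1000).astype(np.float32)))
        if th=='guard_ridge': print(loc(P[P[:,2]>.058].mean(0)))
    cv2.imwrite(f'pics/g_{n}.png',cv2.resize(p[130:310,150:390],(720,540))[:,:,::-1])
E
```

```text
t: 14.4
eef_pos: [0.4026, -0.2072, 0.028]
ee_rot: [-3.141, 0.001, -2.887]
force: [-2.9, 2.1, 16.7]
gripper_force: 8.4
t: 15.9
eef_pos: [0.3638, -0.0599, 0.1777]
ee_rot: [3.141, 0.001, -2.883]
force: [0.5, 0.8, 0.2]
gripper_force: 0.0
top controller 0.55 [ 0.423  -0.2384  0.0489] ((424.8427734375, -237.6448974609375), (120.27696990966797, 170.30157470703125), 14.851974487304688)
top guard_ridge 0.76 [ 0.4197 -0.2756  0.0505] ((420.2424621582031, -275.0540771484375), (46.338741302490234, 64.49275207519531), 14.24857234954834)
[-14.17559713 -35.58644908]
top green_key_face 0.68 [ 0.4019 -0.2075  0.0321] ((402.1593933105469, -206.18408203125), (26.90291404724121, 25.088504791259766), 89.71910095214844)
top dish 0.77 [ 0.4767 -0.3911  0.0178] ((477.8007507324219, -390.8980712890625), (59.18413543701172, 61.214141845703125), 44.398555755615234)
side controller 0.67 [ 0.4399 -0.185   0.0463] ((422.3524169921875, -142.44143676757812), (74.76371765136719, 361.1328125), 14.859249114990234)
side green_key_face 0.58 [ 0.4082 -0.2048  0.0316] ((409.31121826171875, -207.1645050048828), (10.599120140075684, 18.661771774291992), 5.802489280700684)
side dish 0.75 [ 0.4776 -0.3856  0.0168] ((479.4414367675781, -393.4509582519531), (56.65940475463867, 67.17430877685547), 10.347864151000977)
side vial 0.86 [ 0.4064 -0.0681  0.0388] ((407.46807861328125, -73.38510131835938), (21.96213722229004, 25.405487060546875), 66.35858154296875)
side stopper 0.56 [ 0.3594 -0.1045  0.0256] ((359.50714111328125, -121.8790054321289), (25.717689514160156, 49.25040054321289), 2.702956199645996)
```

View pics/g_top.png

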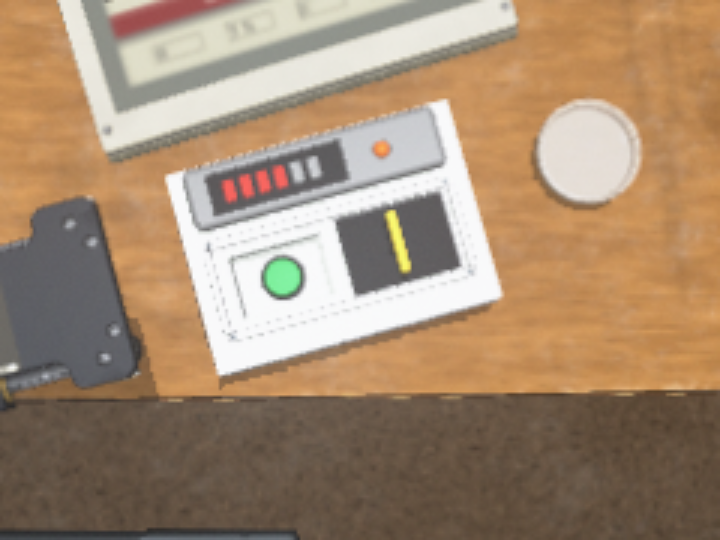

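The top view shows the guard home, with its ridge at (398,241). The green key is uncovered and back up at (283,277), and nothing else has moved.

```bash
python3 -c "
from station import arm
print(arm.job_done())"
```

```text
the job is handed in; nothing more can be done
None
```

The job is handed in: the guard is fully home over the red key's well, the green key was held fully down for about two seconds and sprang back, the red key was never touched, and the controller and the small things stand where they were (controller shift under 1 mm).

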